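# Tip the slide carton flat and close the storage box

### The job

One of the two slide cartons in the open storage box has been left standing on end, so the lid cannot shut. Push it over towards the middle of the box so that it lies flat on its broad side on the box floor, as the other carton does, and only then lower the lid gently until it is fully closed. Leave the things around the box where they are.

Things in the scene. Friction and masses are not known exactly. Their poses are not given: they have to be found in the camera images.
- box: Grey storage box, fixed to the table: 220 mm along its x, 412 mm along its y, 66 mm high, walls and floor 6 mm thick. Origin at the centre of its underside, z up; x points from the low front wall (robot side) to the rear wall that carries the hinge; y along its length. It is turned by up to 0.3 rad from the robot's axes.
- lid (a joint): Hinge of the lid, rad: 0 = closed on the rim, grows as it opens; a stop at 1.0. At the start it is about half-way open (0.86 to 0.98) and overhangs the rear part of the box and cartons. The hinge is stiff: the lid stays wherever it is left; 1 to 3 N on its free edge, square to the lid, pushes it down.
- lid_hinge (a point): Middle of the hinge line, at the top of the box's rear wall (66.5 mm above the table); the line runs along the box's y. It also is the plane of the lid's underside. This frame turns with the lid: x from the free edge to the hinge, z square out of the lid's outer face.
- lid_edge (a point): Middle of the lid's free edge, on its outer (upper) face: 220 mm from the hinge line. The lid is a flat grey panel 220 x 412 mm, 10 mm thick, with no handle; axes as those of lid_hinge. About 230 to 260 mm above the table at the start, 76 mm when closed.
- standing_carton: Closed cardboard carton standing on end on the box floor: 130 mm high (top 136 mm above the table), 80 mm along its x, 50 mm along its y, 0.18 to 0.35 kg. Origin at its centre, z up, axes within 0.05 rad of the box's. It stands some 125 mm from mid-box, at the +y or -y end, some 22 mm to the front of the centre line; the floor on its inner side is free. Lying flat: y axis vertical, centre 31 mm up.
- lying_carton: The equal carton that already lies flat in the other end of the box: 80 mm along its x, 130 mm along its y (the box's length), 50 mm high. Origin at its centre, 31 mm above the table, z up.
- loupe: Black magnifier, 52 mm across and 55 mm high, standing beside one end of the box; origin at the centre of its foot. Bystander.
- tape_roll: Roll of paper tape lying flat, 90 mm across and 36 mm high, beside the other end of the box; origin at the centre of its underside. Bystander.
- brush: Dusting brush lying on the table beside the +y end of the box, beyond the loupe or the tape roll, handle roughly towards the robot, under 30 mm high; origin in its middle. Bystander.
Not all that is in view belongs to the job. What is shaped like the lying_carton but turquoise is not meant.

How it is judged (in metres and radians):
On the way, in this order (a step that is already met when the one before it is completed fails the run):
1. the carton that stood lies flat on the box floor while the lid is still open (above 0.6 rad) (angle between the y axis of standing_carton and the z axis of box, either way round below 0.1 rad and z of standing_carton in the frame of box below 0.038 m and x of standing_carton in the frame of box between -0.1 and 0.1 m and y of standing_carton in the frame of box between -0.2 and 0.2 m and value of joint lid above 0.6 rad), for 0.2 s.
2. the lid is closed (below 0.04 rad) (value of joint lid below 0.04 rad), for 0.2 s.
At the end, for the whole second after the job is handed in: The lid is closed (within 0.04 rad), and both cartons lie flat (within 0.1 rad) and at rest on the box floor, inside the box, centres less than 38 mm above its underside (value of joint lid below 0.04 rad and angle between the y axis of standing_carton and the z axis of box, either way round below 0.1 rad and z of each of standing_carton, lying_carton in the frame of box below 0.038 m and x of standing_carton in the frame of box between -0.1 and 0.1 m and y of standing_carton in the frame of box between -0.2 and 0.2 m and angle between the z axis of lying_carton and the z axis of box, either way round below 0.1 rad and x of lying_carton in the frame of box between -0.1 and 0.1 m and y of lying_carton in the frame of box between -0.2 and 0.2 m and linear speed of each of standing_carton, lying_carton below 0.02 m/s and angular speed of each of standing_carton, lying_carton below 0.2 rad/s); the robot touches nothing.
It fails at once if the lid is slammed or flung (faster than 1.5 rad/s while closing) (velocity of joint lid below -1.5 rad/s).
It fails at once if the loupe is moved by more than 30 mm (distance of loupe from where it was at the start of the episode above 0.03 m).
It fails at once if the tape roll is moved by more than 30 mm (distance of tape_roll from where it was at the start of the episode above 0.03 m).
It fails at once if the brush is moved by more than 30 mm (distance of brush from where it was at the start of the episode above 0.03 m).
It also fails if it takes over 51 s, if anything falls off the work surface, if the arm or the gripper's body presses on something with over 40 N, if the wrist force passes 120 N, or if a joint passes its speed limit or range.

### The arm

A 6-joint arm with a two-finger parallel gripper is mounted at the origin on the work surface. World frame = base frame: x ahead of the robot, y to its left, z up, the work surface at z = 0. Lengths are in m, angles in degrees, forces in N, time in s.
With the tool pointing down it reaches from about 0.35 to 0.875 m from the base axis. Payload 4.2 kg.
Tool frame: the origin (TCP) lies at the very end of the fingers, on their centre line; the grasp point (between the pads) lies 19 mm behind it; z points along the fingers, y is the direction in which the jaws open and shut (so a half turn about z gives the same grasp; the last joint's range is limited). The gripper opens to 87 mm and grips with 3 to 60 N. Pads are 19 mm wide; open, the fingers measure 117 mm over their backs; the gripper's body (75 mm by 190 mm) begins 51 mm behind the grasp point.
Start: joints at [-58.923, 22.042, 0.453, 0, -68.411, -14.817], TCP at [0.175, -0.6, 0.223] pointing down, gripper open.
Joint ranges: [-179.83, 179.83], [-69.29, 118.12], [-61.27, 80.66], [-181.25, 117.63], [-171.15, -9.14], [-177.46, 177.46]. Speed limits (degrees/s): [159.86, 159.86, 180, 180, 180, 180].

### API

Orientations are given as a 3x3 rotation matrix whose columns are the frame's x, y, z axes.
In Python, from station import r, imaging gives the robot as it stands. The module is installed in compiled form; this text tells all that it offers.
- The arm moves only by the tool move_arm, never from a script. Its argument "motion" is one flat list of numbers, 7 for each row, row after row: the shift along the tool's x, y, z in units of 40 mm (1.0 is 40 mm), then the turn, a rotation vector about the tool's x, y, z in units of 5 degrees (1.0 is 5 degrees), then the gripper's target within -1 to 1 (shut at 1, half-way at 0, fully open at -1). In form: [dx, dy, dz, wx, wy, wz, gripper, dx, dy, dz, wx, wy, wz, gripper, ...]. A call has 1 to 20 rows; each row is the pose to reach, as a shift and turn from the pose measured when the call began, along the tool's axes at that moment; what a row does not reach only later rows make up. A row lasts 1/12 s, in which the tool goes at most 41.7 mm and 7.16 degrees, less where a joint would pass 70% of its speed; a pose out of reach is approached as far as the arm can. A call with a gripper value outside its range is refused whole. The fingers move at their own pace and stop on an object; the grip force is fixed at half the most. Time passes only in rows, so rows that repeat a pose let the fingers close. It gives the time, the measured TCP pose, the force and the opening at its end, in the units of the state.
- r.sense(): the state, without advancing time (a new reading comes with each control period).
- imaging.capture(name): name is "scene" or "top"; returns the picture (400x640x3 uint8, blue, green, red); there is no depth.
- imaging.camera_params(name): a dict with "intrinsics" (3x3 intrinsics, pixels), "world_from_camera" (4x4, takes a point from camera to world coordinates). Camera axes: x right, y down, z forward; pixel columns grow to the right and rows downward; lengths in m; the calibration is good to about 2 mm. A picture is of the moment at which its call begins. camera_params takes no time and is no camera call.
- r.finish_job(): hands the job in, once; it reports no verdict.
The state is a dict: "time_s": time; "joints": joint angles; "joint_velocities": joint speeds; "effort": joint torques, N m; "tcp_pos": TCP position; "ee_rot": TCP orientation; "wrist_force": force on the tool from outside, world axes, zero at the start; "moment": the same for the moment, N m; "gripper_width": opening from 0.0 (shut) to 1.0 (fully open).
Only numpy, scipy, OpenCV 4.12 (cv2) and the standard library are available. Lean on these libraries where they do the work, as an engineer would, in place of code of your own. Each camera call takes 0.05 s, during which the arm holds its last target.

## Working session

There is one attempt and no reset: what is moved stays moved. The work goes in short steps, Python scripts to look and compute and a tool call to move; the robot and the scene stay as the last step left them, time stands still between calls to the robot, and variables do not carry over. Pictures are saved under pics/ and viewed, and the job is handed in when it is done.

Besides the shell and the picture viewer there is one more tool, called after "Request:" by a JSON object that holds its "op" and its "data", one argument or row to a line. move_arm: Moves the arm, as the interface text tells. Its arguments: {"type":"object","properties":{"motion":{"type":"array","items":{"type":"number"}}},"required":["motion"]}

```bash
mkdir -p pics
python3 - <<'E'
from station import r, imaging
import cv2,json
s=r.sense(); print({k:s[k] for k in('time_s','tcp_pos','ee_rot','gripper_width','wrist_force')})
for n in('scene','top'):
    im=imaging.capture(n); cv2.imwrite(f'pics/{n}0.png',im); p=imaging.camera_params(n); print(n,p)
E
```

```text
{'time_s': 0.0, 'tcp_pos': array([ 0.17485773, -0.59938829,  0.22146227]), 'ee_rot': array([[-9.60034664e-01, -2.79880285e-01, -6.85896773e-04],
       [-2.79881117e-01,  9.60032365e-01,  2.10198455e-03],
       [ 7.01790639e-05,  2.20994759e-03, -9.99997556e-01]]), 'gripper_width': 0.9978397337264617, 'wrist_force': array([-1.17313895,  0.44599181,  0.34536851])}
scene {'intrinsics': array([[492.87881359,   0.        , 322.09189139],
       [  0.        , 492.87881359, 208.82028324],
       [  0.        ,   0.        ,   1.        ]]), 'world_from_camera': array([[-0.98489923,  0.16396496, -0.05557883,  0.62997952],
       [ 0.17310485,  0.93795856, -0.3004471 ,  0.50701187],
       [ 0.00286784, -0.30553108, -0.95217779,  1.34570577],
       [ 0.        ,  0.        ,  0.        ,  1.        ]])}
top {'intrinsics': array([[441.36241696,   0.        , 320.7480493 ],
       [  0.        , 441.36241696, 198.52046979],
       [  0.        ,   0.        ,   1.        ]]), 'world_from_camera': array([[-0.05246042, -0.97761259,  0.2037683 ,  0.28687951],
       [-0.99861864,  0.05075321, -0.01359865,  0.11468377],
       [ 0.00295231, -0.20420021, -0.97892469,  1.35643358],
       [ 0.        ,  0.        ,  0.        ,  1.        ]])}
```

View pics/scene0.png

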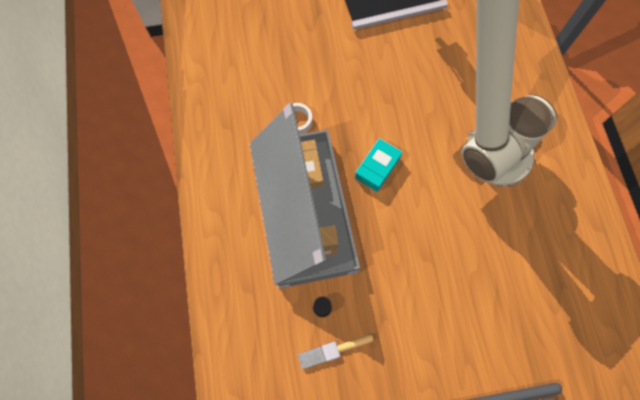

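View pics/top0.png

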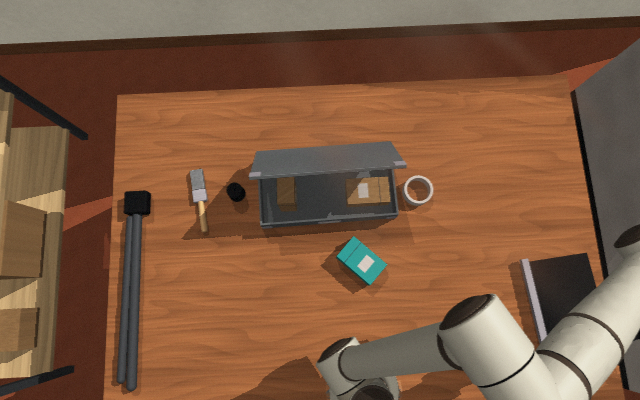

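Run:
```python
import cv2
a=cv2.imread('pics/top0.png')[130:235,225:445]; b=cv2.imread('pics/scene0.png')[95:320,235:410]
cv2.imwrite('pics/t1.png',cv2.resize(a,None,fx=3.6,fy=3.6,interpolation=cv2.INTER_CUBIC))
cv2.imwrite('pics/s1.png',cv2.resize(b,None,fx=2.6,fy=2.6,interpolation=cv2.INTER_CUBIC))
```

```text
(no output)
```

View pics/t1.png

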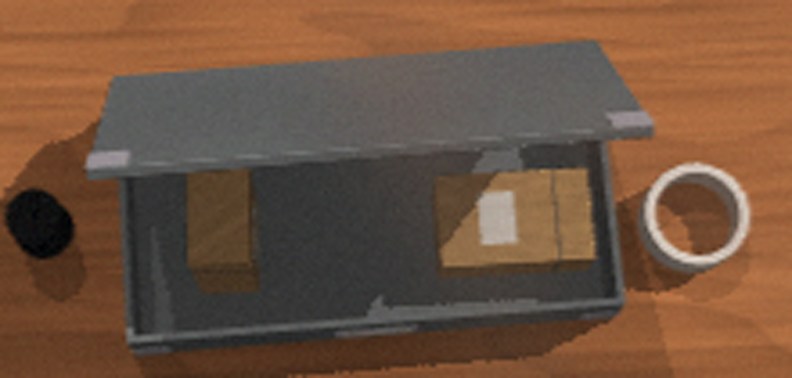

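View pics/s1.png

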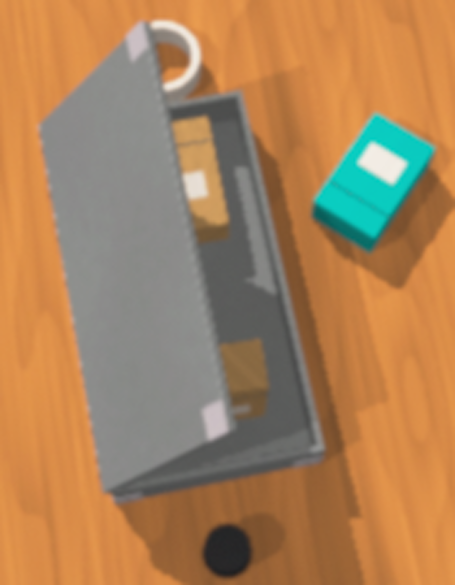

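Top view: the standing carton is the narrow brown block at (285,190), at the +y end beside the loupe. The lying one, with a label, is at (368,190), and the tape is at (418,190). The turquoise block at (362,262) is outside the box and is not meant. Next I'll enlarge the view for corner picking.

Run:
```python
import cv2
t=cv2.imread('pics/top0.png');s=cv2.imread('pics/scene0.png')
def crop(im,x,y,w,h,f,n):
    c=cv2.resize(im[y:y+h,x:x+w],None,fx=f,fy=f,interpolation=cv2.INTER_LINEAR)
    for i in range(0,w,10):
        cv2.line(c,(i*f,0),(i*f,6),(0,255,255),1)
        if i%20==0: cv2.putText(c,str(x+i),(i*f+1,16),0,.35,(0,255,255),1)
    for j in range(0,h,10):
        cv2.line(c,(0,j*f),(6,j*f),(0,255,255),1); cv2.putText(c,str(y+j),(8,j*f+4),0,.35,(0,255,255),1)
    cv2.imwrite(n,c)
crop(t,245,140,70,90,6,'pics/c1.png'); crop(t,345,140,70,90,6,'pics/c2.png')
crop(s,245,205,125,90,6,'pics/c3.png'); crop(s,245,95,125,90,6,'pics/c4.png')
```

```text
(no output)
```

View pics/c1.png

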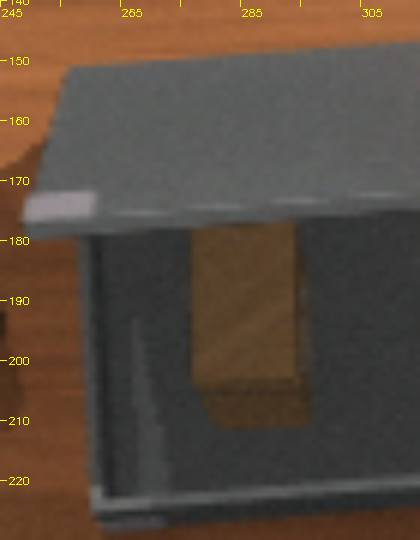

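View pics/c2.png

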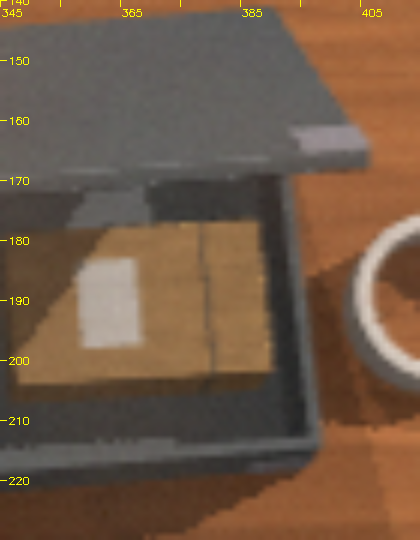

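View pics/c3.png

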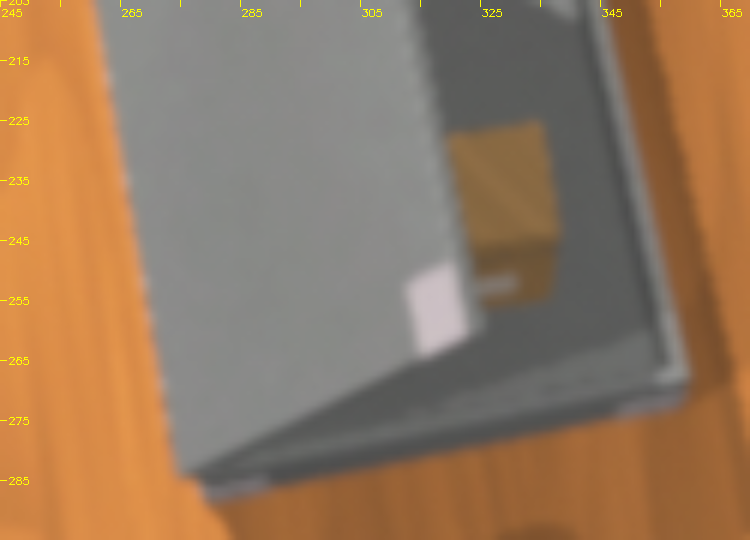

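View pics/c4.png

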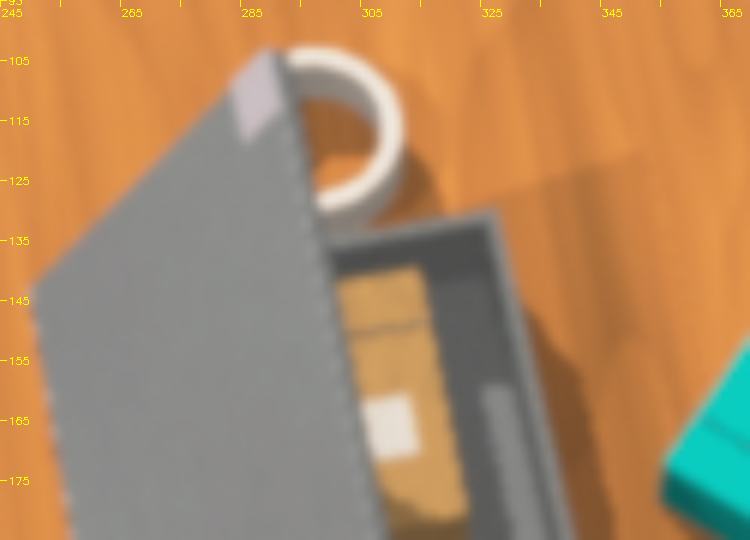

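```bash
cat > h.py <<'E'
from station import r, imaging
import numpy as np
P={n:imaging.camera_params(n) for n in('top','scene')}
def ray(n,u,v):
    K=P[n]['intrinsics'];T=P[n]['world_from_camera']
    d=T[:3,:3]@np.linalg.solve(K,[u,v,1]);return T[:3,3],d
def plane(n,uv,z):
    o,d=ray(n,*uv);return o+d*(z-o[2])/d[2]
def tri(a,b):
    A=[];B=[]
    o1,d1=ray('top',*a);o2,d2=ray('scene',*b)
    s=np.linalg.lstsq(np.c_[d1,-d2],o2-o1,rcond=None)[0]
    p,q=o1+s[0]*d1,o2+s[1]*d2;return (p+q)/2,np.linalg.norm(p-q)
E
python3 - <<'E'
from h import *
np.set_printoptions(precision=4,suppress=True)
for n,a,b in[('rim+y',(260.8,224.7),(359.7,268)),('rim-y',(398,213.3),(327.8,129.5)),('lid+y',(249,176.7),(323,261.3)),('lid-y',(406.3,165.5),(290.5,103.3)),('hin+y',(256.3,151.3),(275,283.7)),('hin-y',(390.8,141.3),(250.3,143.3)),('car+y',(277,203.3),(338,245)),('car-y',(294.7,203.8),(335.3,225.3))]:
    z={'r':.066,'c':.136,'h':.07}.get(n[0])
    p,e=tri(a,b);print(n,p,'gap',round(e,4), *( [plane('top',a,z)[:2],plane('scene',b,z)[:2]] if z else []))
for n,uv,h in[('loupe',(236,191),.055),('tape',(418.5,190),.036)]: print(n,plane('top',uv,h))
E
```

```text
rim+y [0.4862 0.279  0.0588] gap 0.0021 [0.4859 0.2774] [0.4862 0.281 ]
rim-y [ 0.4982 -0.1291  0.0681] gap 0.0009 [ 0.4989 -0.1298] [ 0.4977 -0.1299]
lid+y [0.5856 0.2827 0.2442] gap 0.0008
lid-y [ 0.5955 -0.1294  0.2434] gap 0.0008
hin+y [0.7108 0.2846 0.0724] gap 0.0002 [0.7115 0.285 ] [0.711  0.2842]
hin-y [ 0.7238 -0.1273  0.0629] gap 0.0022 [ 0.7223 -0.1268] [ 0.7224 -0.1229]
car+y [0.5358 0.223  0.1228] gap 0.001 [0.5336 0.2215] [0.5365 0.2265]
car-y [0.5324 0.1719 0.1245] gap 0.0014 [0.5296 0.1718] [0.5338 0.1746]
loupe [0.5942 0.3511 0.055 ]
tape [ 0.5729 -0.2048  0.036 ]
```

```bash
cat >> h.py <<'E'
from scipy.spatial.transform import Rotation as Ro
def Rt(tilt,yaw=0): # tool z tilts towards +x by tilt deg; tool y along world y, yawed
    return Ro.from_euler('z',yaw,degrees=True).as_matrix()@Ro.from_euler('y',-tilt,degrees=True).as_matrix()@np.diag([-1,1,-1.])
def to(p,R=None):
    s=r.sense();C=s['ee_rot'];R=C if R is None else R
    a=C.T@(np.array(p)-s['tcp_pos'])/.04;w=Ro.from_matrix(C.T@R).as_rotvec(degrees=True)/5
    return np.r_[a,w].round(2)
def st():
    s=r.sense();print(round(s['time_s'],2),s['tcp_pos'].round(4),s['wrist_force'].round(1),s['ee_rot'][:,2].round(3),s['joints'].round(0),s['gripper_width'])
E
python3 - <<'E'
from h import *
print(to([.42,-.25,.32],Rt(20)).tolist())
E
```

```text
[-8.33, 6.68, -2.45, 0.59, -3.98, 3.21]
```

Request:
{"op": "move_arm", "data": {
  "motion": [-8.3,6.7,-2.5,0.6,-4,3.2,1,-8.3,6.7,-2.5,0.6,-4,3.2,1,-8.3,6.7,-2.5,0.6,-4,3.2,1,-8.3,6.7,-2.5,0.6,-4,3.2,1,-8.3,6.7,-2.5,0.6,-4,3.2,1,-8.3,6.7,-2.5,0.6,-4,3.2,1,-8.3,6.7,-2.5,0.6,-4,3.2,1,-8.3,6.7,-2.5,0.6,-4,3.2,1,-8.3,6.7,-2.5,0.6,-4,3.2,1,-8.3,6.7,-2.5,0.6,-4,3.2,1,-8.3,6.7,-2.5,0.6,-4,3.2,1,-8.3,6.7,-2.5,0.6,-4,3.2,1,-8.3,6.7,-2.5,0.6,-4,3.2,1,-8.3,6.7,-2.5,0.6,-4,3.2,1]
}}

```text
time_s: 1.27
tcp_pos: [0.4182, -0.2494, 0.3215]
ee_rot: [[-0.939, -0.001, 0.343], [-0.001, 1.0, 0.0], [-0.343, -0.0, -0.939]]
wrist_force: [-0.7, -0.9, 0.4]
gripper_width: 0.043
```

Run:
```python
from h import *
st()
print(to([.43,.27,.26],Rt(45)).tolist())
```

```text
1.27 [ 0.4182 -0.2494  0.3215] [-0.7 -0.9  0.4] [ 0.343  0.    -0.939] [-15.  -4. -17.  -6. -57. -72.] 0.04292172936875496
[0.24, 12.99, 1.55, 0.0, -4.99, 0.01]
```

Request:
{"op": "move_arm", "data": {
  "motion": [0.24,13,1.55,0,-5,0,1,0.24,13,1.55,0,-5,0,1,0.24,13,1.55,0,-5,0,1,0.24,13,1.55,0,-5,0,1,0.24,13,1.55,0,-5,0,1,0.24,13,1.55,0,-5,0,1,0.24,13,1.55,0,-5,0,1,0.24,13,1.55,0,-5,0,1,0.24,13,1.55,0,-5,0,1,0.24,13,1.55,0,-5,0,1,0.24,13,1.55,0,-5,0,1,0.24,13,1.55,0,-5,0,1,0.24,13,1.55,0,-5,0,1,0.24,13,1.55,0,-5,0,1,0.24,13,1.55,0,-5,0,1,0.24,13,1.55,0,-5,0,1]
}}

```text
time_s: 2.6
tcp_pos: [0.4158, 0.0795, 0.3041]
ee_rot: [[-0.727, -0.044, 0.685], [-0.03, 0.999, 0.032], [-0.686, 0.003, -0.728]]
wrist_force: [0.4, 0.2, -0.3]
gripper_width: 0.006
```

Run:
```python
from h import *
st()
print(to([.58,.265,.116],Rt(45,1.7)).tolist())
```

```text
2.6 [0.4158 0.0795 0.3041] [ 0.4  0.2 -0.3] [ 0.685  0.032 -0.728] [  39.  -22.  -61.   62.  -27. -177.] 0.006006976753323117
[0.1, 4.44, 6.38, 0.14, -0.34, 0.1]
```

Run:
```python
from h import *
print(to([.45,.22,.32],Rt(15,1.7)).tolist())
```

```text
[-1.0, 3.47, 0.41, 0.11, 5.66, 0.13]
```

Request:
{"op": "move_arm", "data": {
  "motion": [-1,3.5,0.4,0.1,5.7,0.1,1,-1,3.5,0.4,0.1,5.7,0.1,1,-1,3.5,0.4,0.1,5.7,0.1,1,-1,3.5,0.4,0.1,5.7,0.1,1,-1,3.5,0.4,0.1,5.7,0.1,1,-1,3.5,0.4,0.1,5.7,0.1,1,-1,3.5,0.4,0.1,5.7,0.1,1,-1,3.5,0.4,0.1,5.7,0.1,1,-1,3.5,0.4,0.1,5.7,0.1,1,-1,3.5,0.4,0.1,5.7,0.1,1,-1,3.5,0.4,0.1,5.7,0.1,1,-1,3.5,0.4,0.1,5.7,0.1,1]
}}

```text
time_s: 3.6
tcp_pos: [0.4491, 0.2201, 0.3206]
ee_rot: [[-0.966, -0.032, 0.256], [-0.031, 0.999, 0.008], [-0.256, -0.0, -0.967]]
wrist_force: [-0.1, -0.6, 0.9]
gripper_width: 0.004
```

Run:
```python
from h import *
st()
print(to([.50,.265,.22],Rt(36,1.7)).tolist())
```

```text
3.6 [0.4491 0.2201 0.3206] [-0.1 -0.6  0.9] [ 0.256  0.008 -0.967] [  52.   -1.  -21.   13.  -61. -145.] 0.004084093385406258
[-0.62, 1.08, 2.77, 0.01, -4.23, 0.03]
```

Request:
{"op": "move_arm", "data": {
  "motion": [0,0,0,0,0,-18,1,0,0,0,0,0,-18,1,0,0,0,0,0,-18,1,0,0,0,0,0,-18,1,0,0,0,0,0,-18,1,0,0,0,0,0,-18,1,0,0,0,0,0,-18,1,0,0,0,0,0,-18,1,0,0,0,0,0,-18,1,0,0,0,0,0,-18,1,0,0,0,0,0,-18,1,0,0,0,0,0,-18,1,0,0,0,0,0,-18,1,0,0,0,0,0,-18,1]
}}

```text
time_s: 4.77
tcp_pos: [0.4489, 0.2198, 0.3208]
ee_rot: [[0.034, -0.966, 0.256], [-0.999, -0.033, 0.009], [0.0, -0.257, -0.967]]
wrist_force: [-0.4, -0.4, -0.6]
gripper_width: 0.006
```

```bash
sed -i 's/np.diag(\[-1,1,-1.\])/np.diag([1,-1,-1.])/' h.py
python3 - <<'E'
from h import *
st()
print(to([.45,.22,.32],Rt(15,1.7)).tolist())
E
```

```text
4.77 [0.4489 0.2198 0.3208] [-0.4 -0.4 -0.6] [ 0.256  0.009 -0.967] [ 52.  -1. -21.  13. -61. -55.] 0.005818819675863458
[-0.0, -0.02, 0.03, 0.01, 0.03, -17.96]
```

Request:
{"op": "move_arm", "data": {
  "motion": [0,0,0,0,0,-18,1,0,0,0,0,0,-18,1,0,0,0,0,0,-18,1,0,0,0,0,0,-18,1,0,0,0,0,0,-18,1,0,0,0,0,0,-18,1,0,0,0,0,0,-18,1,0,0,0,0,0,-18,1,0,0,0,0,0,-18,1,0,0,0,0,0,-18,1,0,0,0,0,0,-18,1,0,0,0,0,0,-18,1,0,0,0,0,0,-18,1,0,0,0,0,0,-18,1]
}}

```text
time_s: 5.93
tcp_pos: [0.4486, 0.2196, 0.321]
ee_rot: [[0.966, 0.033, 0.257], [0.032, -0.999, 0.009], [0.257, -0.0, -0.966]]
wrist_force: [-0.1, 0.5, 0.1]
gripper_width: 0.006
```

Run:
```python
from h import *
st()
print(to([.50,.265,.22],Rt(40,1.7)).tolist())
```

```text
5.93 [0.4486 0.2196 0.321 ] [-0.1  0.5  0.1] [ 0.257  0.009 -0.966] [ 52.  -1. -21.  13. -61.  35.] 0.0060685228871716545
[0.63, -1.09, 2.78, -0.02, 5.02, 0.03]
```

Request:
{"op": "move_arm", "data": {
  "motion": [0.6,-1.1,2.8,0,5,0,1,0.6,-1.1,2.8,0,5,0,1,0.6,-1.1,2.8,0,5,0,1,0.6,-1.1,2.8,0,5,0,1,0.6,-1.1,2.8,0,5,0,1,0.6,-1.1,2.8,0,5,0,1,0.6,-1.1,2.8,0,5,0,1,0.6,-1.1,2.8,0,5,0,1,0.6,-1.1,2.8,0,5,0,1]
}}

```text
time_s: 6.68
tcp_pos: [0.4967, 0.2638, 0.2152]
ee_rot: [[0.77, 0.033, 0.637], [0.027, -0.999, 0.019], [0.637, 0.002, -0.77]]
wrist_force: [0.0, 0.3, 0.5]
gripper_width: 0.009
```

Run:
```python
from h import *
st()
print(to([.577,.262,.118],Rt(42,1.7)).tolist())
```

```text
6.68 [0.4967 0.2638 0.2152] [0.  0.3 0.5] [ 0.637  0.019 -0.77 ] [ 39.   4. -54.  93. -23. -34.] 0.008612877294017449
[-0.01, 0.11, 3.15, -0.01, 0.48, 0.04]
```

Request:
{"op": "move_arm", "data": {
  "motion": [0,0.1,0.5,0,0,0,1,0,0.1,1,0,0,0,1,0,0.1,1.5,0,0,0,1,0,0.1,2,0,0,0,1,0,0.1,2,0,0,0,1]
}}

```text
time_s: 7.1
tcp_pos: [0.5501, 0.2664, 0.1626]
ee_rot: [[0.778, 0.02, 0.628], [0.022, -1.0, 0.004], [0.628, 0.011, -0.778]]
wrist_force: [0.3, -0.3, -0.1]
gripper_width: 0.007
```

Run:
```python
from h import *
import cv2
st()
print(to([.577,.262,.118],Rt(40,1.7)).tolist())
for n,(x,y,w,h) in {'top':(220,110,220,150),'scene':(240,170,200,150)}.items():
    im=imaging.capture(n);cv2.imwrite(f'pics/{n}2.png',cv2.resize(im[y:y+h,x:x+w],None,fx=3,fy=3))
```

```text
7.1 [0.5501 0.2664 0.1626] [ 0.3 -0.3 -0.1] [ 0.628  0.004 -0.778] [ 27.  12. -51. 117. -19. -49.] 0.0067028842970292095
[-0.18, 0.11, 1.29, 0.17, 0.22, -0.01]
```

View pics/top2.png

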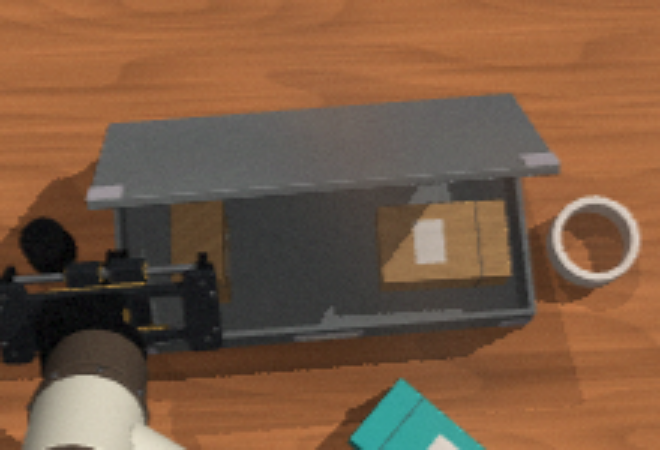

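View pics/scene2.png

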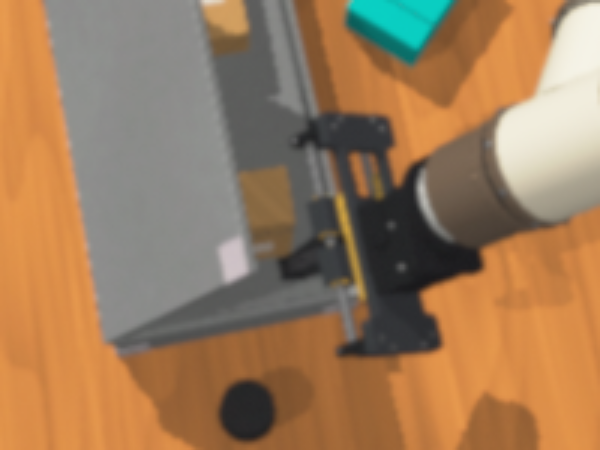

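The gripper is inside at the +y end, beside the carton's outer face and clear of the lid and the loupe. Joint 4 is at its limit though, so I'll reduce the tilt.

Run:
```python
from h import *
print(to([.53,.265,.17],Rt(24,1.7)).tolist())
```

```text
[-0.24, 0.04, -0.41, 0.15, -2.99, 0.01]
```

Request:
{"op": "move_arm", "data": {
  "motion": [-0.24,0,-0.4,0.1,-1,0,1,-0.24,0,-0.4,0.1,-2,0,1,-0.24,0,-0.4,0.1,-3,0,1,-0.24,0,-0.4,0.1,-3,0,1,-0.24,0,-0.4,0.1,-3,0,1]
}}

```text
time_s: 7.62
tcp_pos: [0.5474, 0.2626, 0.1809]
ee_rot: [[0.858, 0.01, 0.513], [0.018, -1.0, -0.011], [0.513, 0.019, -0.858]]
wrist_force: [0.8, -0.8, 1.3]
gripper_width: 0.004
```

Run:
```python
from h import *
st()
print(to([.562,.262,.118],Rt(26,1.7)).tolist())
```

```text
7.62 [0.5474 0.2626 0.1809] [ 0.8 -0.8  1.3] [ 0.513 -0.011 -0.858] [ 43.  11. -45.  64. -23. -10.] 0.0037787634438481753
[-0.5, -0.01, 1.54, 0.29, -0.97, -0.1]
```

Request:
{"op": "move_arm", "data": {
  "motion": [-0.4,0,-0.2,0.2,-1,0,1,-0.4,0,-0.2,0.3,-1,0,1,-0.4,0,-0.2,0.3,-1,0,1,-0.5,0,0.3,0.3,-1,0,1,-0.5,0,0.7,0.3,-1,0,1,-0.5,0,0.7,0.3,-1,0,1]
}}

```text
time_s: 8.12
tcp_pos: [0.5437, 0.2607, 0.1444]
ee_rot: [[0.9, 0.023, 0.434], [0.021, -1.0, 0.011], [0.434, -0.001, -0.901]]
wrist_force: [0.7, -0.9, -0.5]
gripper_width: 0.003
```

Run:
```python
from h import *
st()
print(to([.562,.262,.118],Rt(26,1.7)).tolist())
```

```text
8.12 [0.5437 0.2607 0.1444] [ 0.7 -0.9 -0.5] [ 0.434  0.011 -0.901] [ 43.  14. -43.  54. -21.  -1.] 0.0030735356893250047
[0.13, -0.02, 0.79, 0.03, 0.05, -0.07]
```

Request:
{"op": "move_arm", "data": {
  "motion": [0.2,0,0.4,0,0,0,1,0.3,0,0.85,0,0,0,1,0.3,0,0.85,0,0,0,1,0.3,0,0.85,0,0,0,1]
}}

```text
time_s: 8.45
tcp_pos: [0.5691, 0.2602, 0.119]
ee_rot: [[0.901, 0.022, 0.434], [0.02, -1.0, 0.009], [0.434, 0.001, -0.901]]
wrist_force: [0.6, 0.2, -0.1]
gripper_width: -0.0
```

Run:
```python
from h import *
import cv2
st()
print(to([.572,.200,.118],Rt(26,1.7)).tolist())
for n,(x,y,w,h) in {'top':(220,110,220,150),'scene':(240,170,200,150)}.items():
    im=imaging.capture(n);cv2.imwrite(f'pics/{n}3.png',cv2.resize(im[y:y+h,x:x+w],None,fx=3,fy=3))
```

```text
8.45 [0.5691 0.2602 0.119 ] [ 0.6  0.2 -0.1] [ 0.434  0.009 -0.901] [ 38.  18. -44.  65. -17.  -8.] -2.2832128937900095e-06
[0.02, 1.51, 0.04, 0.05, 0.05, -0.07]
```

View pics/scene3.png

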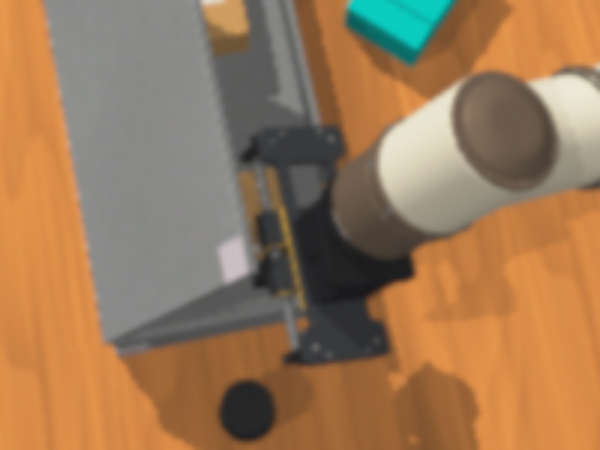

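View pics/top3.png

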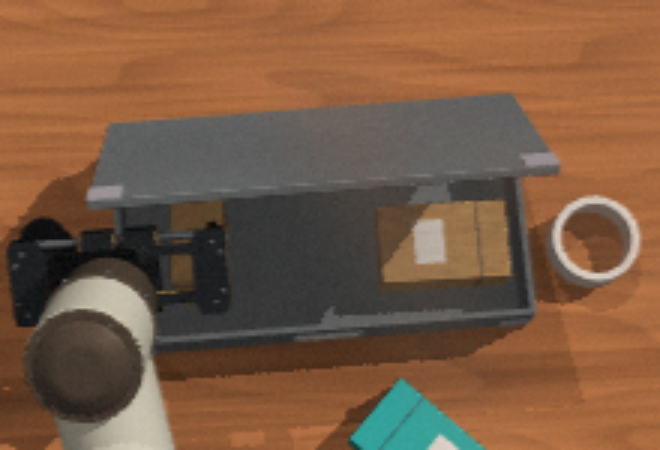

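Request:
{"op": "move_arm", "data": {
  "motion": [0,0.25,0,0,0,0,1,0,0.5,0,0,0,0,1,0,0.7,0,0,0,0,1,0,0.85,0,0,0,0,1,0,1,0,0,0,0,1,0,1.15,0,0,0,0,1,0,1.3,0,0,0,0,1]
}}

```text
time_s: 9.13
tcp_pos: [0.5705, 0.2089, 0.1204]
ee_rot: [[0.9, 0.023, 0.436], [0.02, -1.0, 0.011], [0.436, -0.001, -0.9]]
wrist_force: [1.4, 0.6, 0.6]
gripper_width: 0.005
```

Run:
```python
from h import *
import cv2
st()
for n,(x,y,w,h) in {'top':(220,110,220,150),'scene':(240,170,200,150)}.items():
    im=imaging.capture(n);cv2.imwrite(f'pics/{n}4.png',cv2.resize(im[y:y+h,x:x+w],None,fx=3,fy=3))
```

```text
9.13 [0.5705 0.2089 0.1204] [1.4 0.6 0.6] [ 0.436  0.011 -0.9  ] [ 31.  16. -47.  73. -13.  -9.] 0.004672351057481378
```

View pics/top4.png

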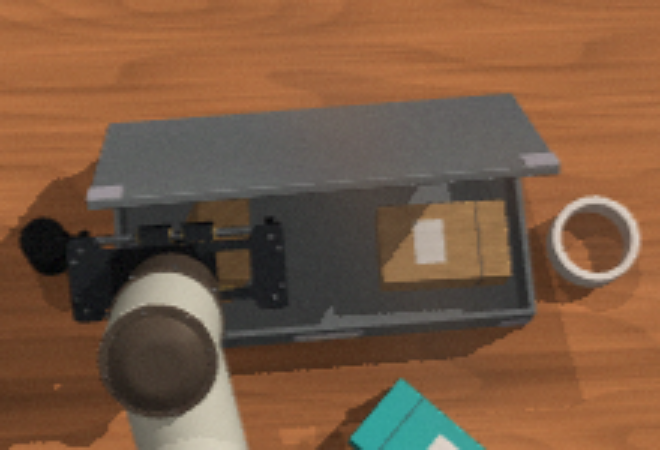

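Request:
{"op": "move_arm", "data": {
  "motion": [-0.15,0.1,0,0,-0.6,0,1,-0.25,0.2,0,0,-1.2,0,1,-0.25,0.3,0,0,-1.2,0,1,-0.25,0.45,0,0,-1.2,0,1,-0.25,0.45,0,0,-1.2,0,1]
}}

```text
time_s: 9.65
tcp_pos: [0.5613, 0.1904, 0.1152]
ee_rot: [[0.941, 0.019, 0.337], [0.017, -1.0, 0.009], [0.337, -0.002, -0.941]]
wrist_force: [-0.7, 0.9, -0.3]
gripper_width: 0.006
```

Run:
```python
from h import *
import cv2
st()
for n,(x,y,w,h) in {'top':(220,110,220,150),'scene':(240,170,200,150)}.items():
    im=imaging.capture(n);cv2.imwrite(f'pics/{n}5.png',cv2.resize(im[y:y+h,x:x+w],None,fx=3,fy=3))
```

```text
9.65 [0.5613 0.1904 0.1152] [-0.7  0.9 -0.3] [ 0.337  0.009 -0.941] [ 38.  17. -38.  33. -22.  24.] 0.00560740215665255
```

View pics/top5.png

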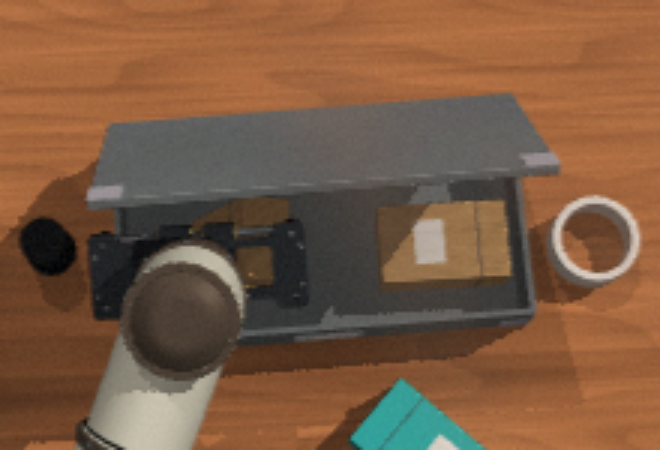

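Request:
{"op": "move_arm", "data": {
  "motion": [0,0.2,0,0,0,0,1,0,0.4,0,0,0,0,1,0,0.6,0,0,0,0,1,0,0.7,0,0,0,0,1,0,0.7,0,0,0,0,1]
}}

```text
time_s: 10.17
tcp_pos: [0.5625, 0.1608, 0.1158]
ee_rot: [[0.94, 0.021, 0.34], [0.019, -1.0, 0.007], [0.34, 0.0, -0.94]]
wrist_force: [0.0, -0.7, -0.6]
gripper_width: 0.002
```

Run:
```python
from h import *
import cv2
st()
for n,(x,y,w,h) in {'top':(220,110,220,150),'scene':(240,170,200,150)}.items():
    im=imaging.capture(n);cv2.imwrite(f'pics/{n}6.png',cv2.resize(im[y:y+h,x:x+w],None,fx=3,fy=3))
```

```text
10.17 [0.5625 0.1608 0.1158] [ 0.  -0.7 -0.6] [ 0.34   0.007 -0.94 ] [ 35.  16. -39.  32. -21.  27.] 0.002459019231099899
```

View pics/top6.png

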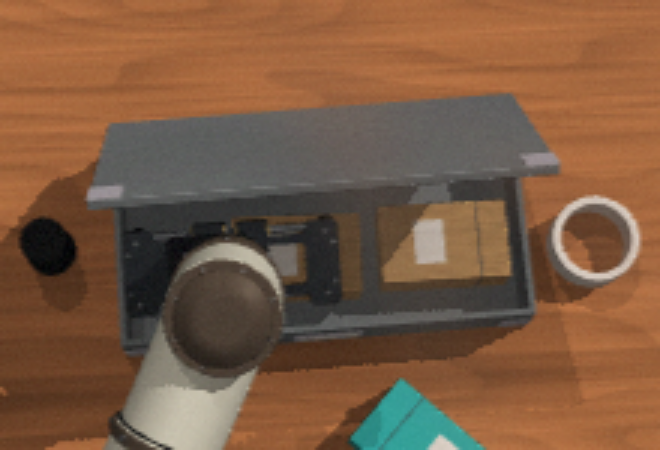

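View pics/scene6.png

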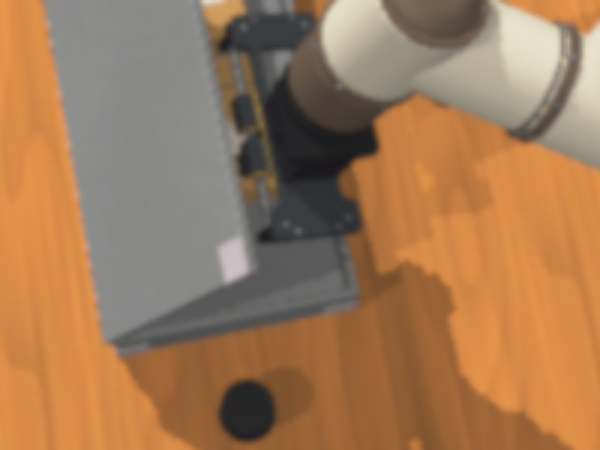

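The carton has tipped over: its labelled face is up at about (318,195), next to the lying carton. I'll retreat along the tool axis and look.

Request:
{"op": "move_arm", "data": {
  "motion": [-0.3,0,-0.6,0,0,0,1,-0.6,0,-1.4,0,0,0,1,-1,0,-2.2,0,0,0,1,-1,0,-3,0,0,0,1,-1,0,-4,0,-2,0,1,-1,0,-4.5,0,-4,0,1,-1,0,-4.5,0,-4,0,1,-1,0,-4.5,0,-4,0,1,-1,0,-4.5,0,-4,0,1]
}}

```text
time_s: 11.02
tcp_pos: [0.4664, 0.1609, 0.2725]
ee_rot: [[1.0, 0.02, 0.0], [0.02, -1.0, 0.002], [0.0, -0.002, -1.0]]
wrist_force: [-0.2, 0.3, -0.5]
gripper_width: 0.006
```

Run:
```python
from h import *
import cv2
st()
for n,(x,y,w,h) in {'top':(220,110,220,150),'scene':(240,90,200,200)}.items():
    im=imaging.capture(n);cv2.imwrite(f'pics/{n}7f.png',im);cv2.imwrite(f'pics/{n}7.png',cv2.resize(im[y:y+h,x:x+w],None,fx=3,fy=3))
```

```text
11.02 [0.4664 0.1609 0.2725] [-0.2  0.3 -0.5] [ 0.     0.002 -1.   ] [ 38.   7. -13.  -0. -70.  53.] 0.006236072678464787
```

View pics/top7.png

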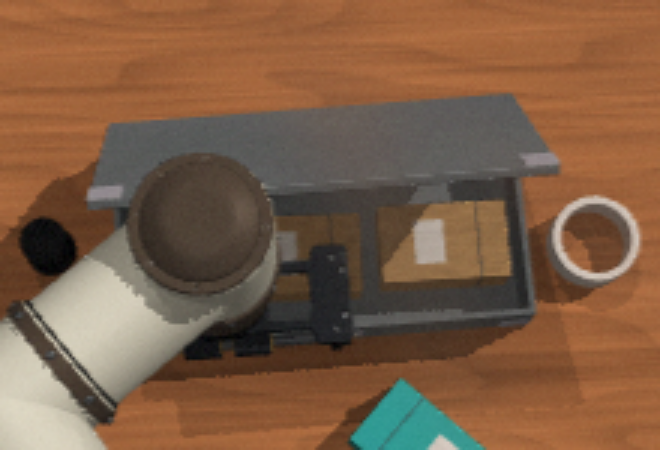

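View pics/scene7.png

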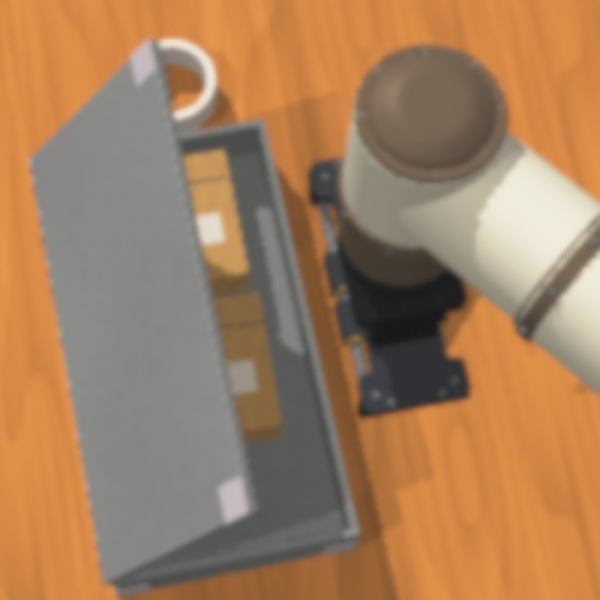

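Both cartons lie flat with label faces up, and the lid is still about where it was. Next I'll check the height and then go over the lid.

Run:
```python
from h import *
print('front -y corner of fallen carton',tri((340,209),(327.3,187.8)),plane('scene',(334,235.5),.056))
print(to([.50,.085,.34],Rt(0,1.7)).tolist(),to([.635,.085,.33],Rt(0,1.7)).tolist())
```

```text
front -y corner of fallen carton (array([0.52695288, 0.03840666, 0.04163461]), np.float64(0.004583968287349405)) [0.53611382 0.18015033 0.056     ]
[0.86, 1.88, -1.73, 0.01, 0.02, -0.1] [4.23, 1.95, -1.49, 0.01, 0.02, -0.1]
```

Request:
{"op": "move_arm", "data": {
  "motion": [0.9,1.9,-1.7,0,0,0,1,0.9,1.9,-1.7,0,0,0,1,0.9,1.9,-1.7,0,0,0,1,4.2,1.95,-1.5,0,0,0,1,4.2,1.95,-1.5,0,0,0,1,4.2,1.95,-1.5,0,0,0,1,4.2,1.95,-1.5,0,0,0,1,4.2,1.95,-1.5,0,0,0,1,4.2,1.95,-1.5,0,0,0,1]
}}

```text
time_s: 11.87
tcp_pos: [0.6327, 0.085, 0.3291]
ee_rot: [[1.0, 0.021, -0.004], [0.021, -1.0, -0.003], [-0.004, 0.003, -1.0]]
wrist_force: [-0.3, 0.1, -0.5]
gripper_width: 0.005
```

```bash
cat >> h.py <<'E'
def lidp(a): return [.712-.2*np.cos(a)+.01*np.sin(a)+.0095,.085,.0665+.2*np.sin(a)+.01*np.cos(a)]
E
python3 - <<'E'
from h import *
import cv2
st()
p=lidp(.9);print(p,to([p[0]+.01,.085,p[2]+.008],Rt(0,1.7)).tolist())
for n,(x,y,w,h) in {'top':(220,110,220,150),'scene':(240,90,200,200)}.items():
    im=imaging.capture(n);cv2.imwrite(f'pics/{n}8.png',cv2.resize(im[y:y+h,x:x+w],None,fx=3,fy=3))
E
```

```text
11.87 [0.6327 0.085  0.3291] [-0.3  0.1 -0.5] [-0.004 -0.003 -1.   ] [ 22.  21.  14.   0. -83.  69.] 0.004914405312045592
[np.float64(0.6050112754421418), 0.085, np.float64(0.22938148160820335)] [-0.43, -0.02, 2.3, 0.03, 0.05, -0.1]
```

View pics/scene8.png

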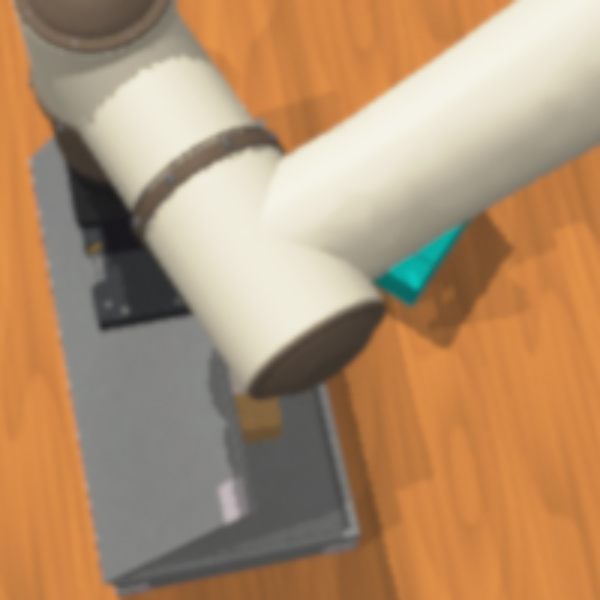

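View pics/top8.png

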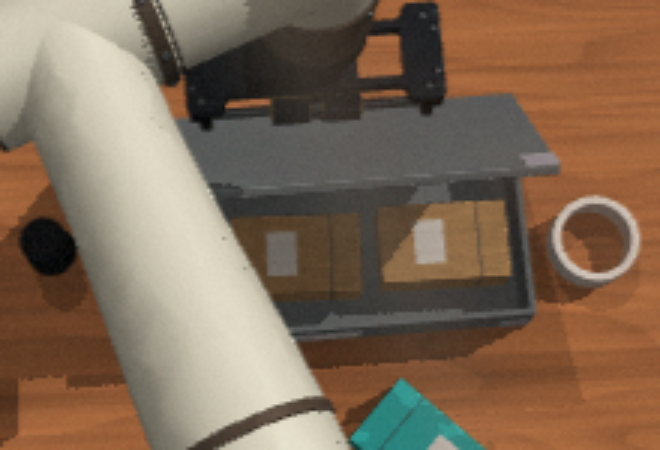

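The top view shows both cartons flat side by side, their labels up at (314,195) and (363,190), with a gap between them. Next is lid contact.

Request:
{"op": "move_arm", "data": {
  "motion": [-0.2,0,0.8,0,0,0,1,-0.4,0,1.5,0,0,0,1,-0.4,0,2,0,0,0,1,-0.4,0,2.3,0,0,0,1,-0.4,0,2.3,0,0,0,1,-0.4,0,2.3,0,0,0,1]
}}

```text
time_s: 12.47
tcp_pos: [0.6153, 0.0848, 0.2407]
ee_rot: [[1.0, 0.023, 0.0], [0.023, -1.0, -0.002], [0.0, 0.002, -1.0]]
wrist_force: [0.6, -1.2, 1.5]
gripper_width: 0.006
```

Run:
```python
from h import *
st()
for a in (.87,.81,.75,.69,.63,.57,.51,.45,.39,.33): print(round(a,2),to(lidp(a),Rt(0,1.7)).tolist())
```

```text
12.47 [0.6153 0.0848 0.2407] [ 0.6 -1.2  1.5] [ 0.    -0.002 -1.   ] [ 23.  21.   1.   0. -70.  68.] 0.005994787742918316
0.87 [-0.38, -0.02, 0.37, 0.02, -0.0, -0.08]
0.81 [-0.61, -0.02, 0.56, 0.02, -0.0, -0.08]
0.75 [-0.83, -0.03, 0.76, 0.02, -0.0, -0.08]
0.69 [-1.04, -0.03, 0.98, 0.02, -0.0, -0.08]
0.63 [-1.24, -0.04, 1.21, 0.02, -0.0, -0.08]
0.57 [-1.42, -0.04, 1.45, 0.02, -0.0, -0.08]
0.51 [-1.59, -0.04, 1.7, 0.02, -0.0, -0.08]
0.45 [-1.74, -0.05, 1.96, 0.02, -0.0, -0.08]
0.39 [-1.87, -0.05, 2.22, 0.02, -0.0, -0.08]
0.33 [-1.99, -0.06, 2.5, 0.02, -0.0, -0.08]
```

Request:
{"op": "move_arm", "data": {
  "motion": [-0.2,0,0.2,0,0,0,1,-0.3,0,0.3,0,0,0,1,-0.4,0,0.4,0,0,0,1,-0.5,0,0.47,0,0,0,1,-0.6,0,0.56,0,0,0,1,-0.72,0,0.66,0,0,0,1,-0.83,0,0.76,0,0,0,1,-0.93,0,0.87,0,0,0,1,-1.04,0,0.98,0,0,0,1,-1.14,0,1.1,0,0,0,1,-1.24,0,1.21,0,0,0,1,-1.33,0,1.33,0,0,0,1,-1.42,0,1.45,0,0,0,1]
}}

```text
time_s: 13.55
tcp_pos: [0.558, 0.0833, 0.1821]
ee_rot: [[1.0, 0.023, -0.0], [0.023, -1.0, -0.002], [-0.0, 0.002, -1.0]]
wrist_force: [0.0, 1.0, 1.8]
gripper_width: 0.008
```

Run:
```python
from h import *
import cv2
st()
for n,(x,y,w,h) in {'top':(220,110,220,150),'scene':(240,90,200,200)}.items():
    im=imaging.capture(n);cv2.imwrite(f'pics/{n}9.png',cv2.resize(im[y:y+h,x:x+w],None,fx=3,fy=3))
for a in (.54,.51,.45,.39,.33,.27,.21,.15,.09,.03,0,-.01): print(round(a,2),to(lidp(a),Rt(0,1.7)).tolist())
```

```text
13.55 [0.558  0.0833 0.1821] [0.  1.  1.8] [-0.    -0.002 -1.   ] [ 25.  18. -12.   0. -60.  66.] 0.007545737651230797
0.54 [-0.05, -0.05, 0.09, 0.02, 0.02, -0.08]
0.51 [-0.14, -0.05, 0.21, 0.02, 0.02, -0.08]
0.45 [-0.29, -0.05, 0.47, 0.02, 0.02, -0.08]
0.39 [-0.42, -0.06, 0.74, 0.02, 0.02, -0.08]
0.33 [-0.54, -0.06, 1.02, 0.02, 0.02, -0.08]
0.27 [-0.64, -0.06, 1.3, 0.02, 0.02, -0.08]
0.21 [-0.73, -0.07, 1.59, 0.02, 0.02, -0.08]
0.15 [-0.8, -0.07, 1.88, 0.02, 0.02, -0.08]
0.09 [-0.85, -0.07, 2.18, 0.02, 0.02, -0.08]
0.03 [-0.88, -0.07, 2.47, 0.02, 0.02, -0.08]
0 [-0.89, -0.07, 2.62, 0.02, 0.02, -0.08]
-0.01 [-0.89, -0.07, 2.67, 0.02, 0.02, -0.08]
```

View pics/top9.png

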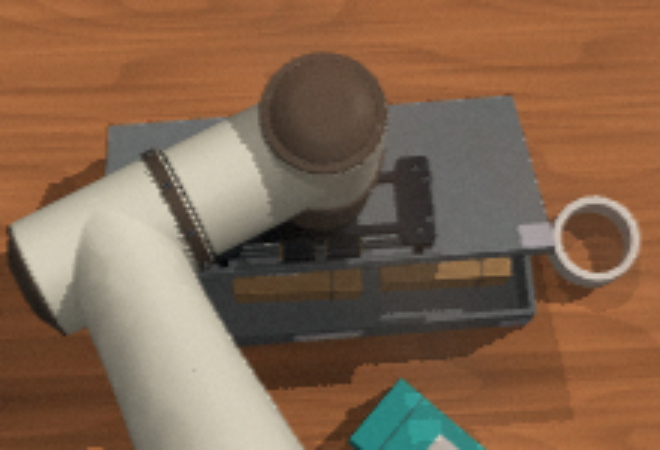

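The lid is going down with the tip on it. I'll carry on along the arc, slowing at the end.

Request:
{"op": "move_arm", "data": {
  "motion": [-0.05,0,0.1,0,0,0,1,-0.14,0,0.21,0,0,0,1,-0.22,0,0.34,0,0,0,1,-0.29,0,0.47,0,0,0,1,-0.36,0,0.6,0,0,0,1,-0.42,0,0.74,0,0,0,1,-0.48,0,0.88,0,0,0,1,-0.54,0,1.02,0,0,0,1,-0.6,0,1.16,0,0,0,1,-0.64,0,1.3,0,0,0,1,-0.69,0,1.45,0,0,0,1,-0.73,0,1.59,0,0,0,1,-0.77,0,1.74,0,0,0,1,-0.8,0,1.88,0,0,0,1,-0.83,0,2.03,0,0,0,1,-0.85,0,2.18,0,0,0,1,-0.87,0,2.3,0,0,0,1,-0.88,0,2.4,0,0,0,1,-0.88,0,2.48,0,0,0,1,-0.88,0,2.48,0,0,0,1]
}}

```text
time_s: 15.32
tcp_pos: [0.5212, 0.0819, 0.0814]
ee_rot: [[1.0, 0.023, -0.004], [0.022, -1.0, -0.003], [-0.004, 0.003, -1.0]]
wrist_force: [-0.1, -0.3, 0.3]
gripper_width: 0.008
```

Run:
```python
from h import *
st()
print(to(lidp(0),Rt(0,1.7)).tolist())
```

```text
15.32 [0.5212 0.0819 0.0814] [-0.1 -0.3  0.3] [-0.004 -0.003 -1.   ] [ 27.  21. -24.   0. -45.  65.] 0.00802989361804631
[0.01, -0.08, 0.12, 0.03, 0.05, -0.08]
```

Request:
{"op": "move_arm", "data": {
  "motion": [0,0,0.06,0,0,0,1,0,0,0.12,0,0,0,1,0,0,0.16,0,0,0,1,0,0,0.18,0,0,0,1,0,0,0.18,0,0,0,1]
}}

```text
time_s: 15.73
tcp_pos: [0.5212, 0.0819, 0.0768]
ee_rot: [[1.0, 0.024, -0.004], [0.024, -1.0, -0.003], [-0.004, 0.003, -1.0]]
wrist_force: [-6.5, 1.1, 17.3]
gripper_width: 0.004
```

Run:
```python
from h import *
import cv2
st()
for n,(x,y,w,h) in {'top':(220,110,220,150),'scene':(240,90,200,200)}.items():
    im=imaging.capture(n);cv2.imwrite(f'pics/{n}10.png',cv2.resize(im[y:y+h,x:x+w],None,fx=3,fy=3))
```

```text
15.73 [0.5212 0.0819 0.0768] [-6.5  1.1 17.3] [-0.004 -0.003 -1.   ] [ 27.  22. -24.   0. -45.  65.] 0.004416908219491582
```

View pics/scene10.png

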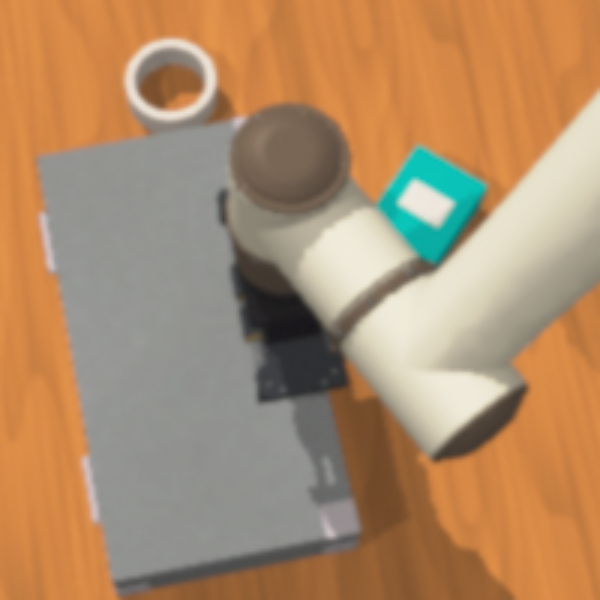

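The lid sits flush, with the tip stopped at 76.8 mm (76.5 expected) and 17 N of reaction. I'll lift off.

Request:
{"op": "move_arm", "data": {
  "motion": [0,0,-0.4,0,0,0,1,0,0,-1,0,0,0,1,0,0,-2,0,0,0,1,-1,0,-3.5,0,0,0,1,-1.5,0,-5,0,0,0,1,-2,4,-6,0,0,0,1,-2,8,-6,0,0,0,1,-2,8,-6,0,0,0,1,-2,8,-6,0,0,0,1,-2,8,-6,0,0,0,1,-2,8,-6,0,0,0,1,-2,8,-6,0,0,0,1,-2,8,-6,0,0,0,1,-2,8,-6,0,0,0,1,-2,8,-6,0,0,0,1]
}}

```text
time_s: 17.08
tcp_pos: [0.4489, -0.2411, 0.3178]
ee_rot: [[1.0, 0.019, -0.004], [0.019, -1.0, -0.003], [-0.004, 0.003, -1.0]]
wrist_force: [-0.4, 0.6, -0.6]
gripper_width: 0.006
```

Run:
```python
from h import *
import cv2
st()
for n,(x,y,w,h) in {'top':(180,110,260,150),'scene':(240,90,140,150)}.items():
    im=imaging.capture(n);cv2.imwrite(f'pics/{n}11f.png',im);cv2.imwrite(f'pics/{n}11.png',cv2.resize(im[y:y+h,x:x+w],None,fx=3,fy=3))
a=cv2.imread('pics/scene11f.png')[90:300,240:380];cv2.imwrite('pics/s11.png',cv2.resize(a,None,fx=2.8,fy=2.8))
```

```text
17.08 [ 0.4489 -0.2411  0.3178] [-0.4  0.6 -0.6] [-0.004 -0.003 -1.   ] [-10.   8.  -6.   0. -77. 101.] 0.006242310814806869
```

View pics/top11.png

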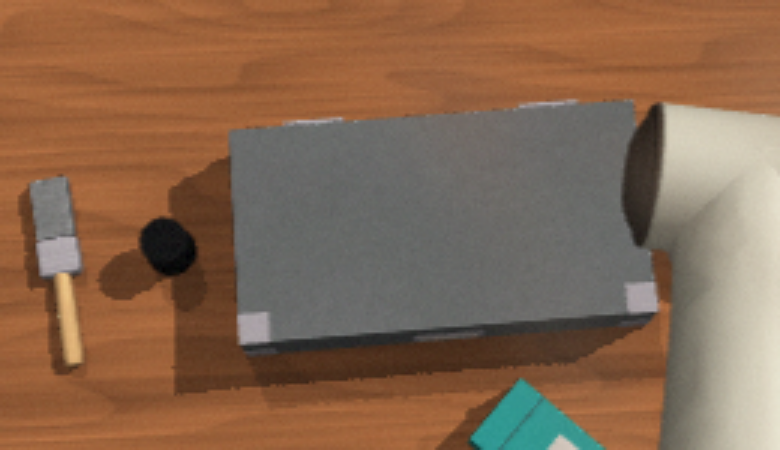

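View pics/s11.png

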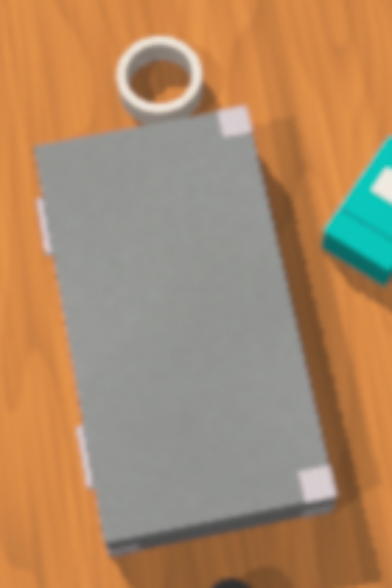

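Run:
```python
from h import *
print(tri((260,224.5),(360.4,267.2)),tri((399,213.7),(328.2,127.9)))
```

```text
(array([0.48520638, 0.27962928, 0.07126285]), np.float64(0.0015773000093271066)) (array([ 0.49636463, -0.13135989,  0.07273343]), np.float64(0.00011749697883885843))
```

The lid's edge measures 71 and 73 mm (76 expected, a closed lid within picking error). The robot is clear, so I'll hand in.

```bash
python3 -c "
from station import r
print(r.finish_job())"
```

```text
the job is handed in; nothing more can be done
None
```

The standing carton now lies flat, the lid is closed, and I handed the job in with the arm clear at about 17 s of the 51 s allowed. The hand-in gave no verdict.

I pushed the carton over towards mid-box with the closed fingers, tilted in under the lid. Then I followed the lid's arc down at a commanded 0.36 rad/s or so, and lifted off.

**Last checks**
- **Cartons:** before the lid came down, the top view showed both lying flat with their labels up and a gap between them. I could not see them after closing.
- **Lid:** the fingers stopped at 76.8 mm with about 17 N upward on the tool, against 76.5 mm expected for a closed lid. Both camera views after lift-off show it flush.
- **Bystanders:** the loupe, tape roll and brush look untouched. I compared them by eye only, and the tape roll only in the scene view.

**Checks that disagreed**
- **Lid edge height:** triangulating its corners gave 71 and 73 mm instead of 76 mm, which I put down to picking error.
- **Fallen carton:** one corner triangulated at 42 mm instead of 56 mm, with its visible corner hard to pick. I relied on the picture there.
- **Joint 4:** it came within about 1° of its limit on the way in, so I reduced the tool tilt. The push ended up slightly forward of the carton's centre line.

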